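# Seat the specimen and switch its lamp to full light

## Task

Get the urchin specimen ready for viewing, using the fingertips only to push: first push the specimen on its round wooden mount across the viewing stand until it sits home in the vee stop, touching both walls; then slide the light unit's lever from the off end of its slot, past the half-light click in the middle, right to the full-light stop at the other end. Do not pick up or tip the specimen, leave the other things where they are, and finish with the hand clear.

Things in the scene. Friction and masses are not known exactly. Their poses are not given: they have to be found in the camera images.
- stand: viewing stand, fixed: a cream plate 220 (x) by 190 (y) by 12 mm thick. Origin at the centre of its underside on the table; its x axis points from the open edge nearest the robot towards the vee stop. Two aluminium walls, 10 mm thick, standing 20 mm above the plate and 84 mm long, form a 90 degree vee that opens to -x, symmetric about the x axis. A small lamp on a thin post stands at the rear corner (x +93, y -78 mm), its top about 120 mm over the table
- vee_seat (a point): point on the plate's top face, 30 mm from the stand's centre along its +x, 12 mm above the table: where the centre of the specimen's mount lies when it touches both walls of the vee. Axes as stand; the specimen is pushed along +x to get there
- specimen: loose: a dark sea-urchin shell fixed on a round wooden mount, 76 mm diameter and 30 mm high (60 mm to the top of the shell), 0.18 to 0.35 kg. Origin at the centre of its underside. Starts on the plate, on the open side of the vee, 60 to 100 mm from the seat; slides when pushed low on the mount
- unit: light unit, fixed: a cream box 160 (x) by 200 (y) by 60 mm high with a flat top. Origin at the centre of its underside on the table. A slot runs along its y axis on the top, 25 mm towards -x from the centre
- lever (a joint): travel of the light unit's lever in m along the unit's +y: 0 = off (starts here or within 5 mm), 0.030 = half light (first detent, a click), 0.060 = full light (second detent and hard stop). Sprung notches pull it to the nearest of the three; leaving off takes about 6 N and leaving half light again about 6 N, and once past 0.053 it snaps on to 0.060
- lever_cap (a point): centre of the top of the lever's black cap, 106 mm above the table. The cap is a block 26 (unit x) by 16 (unit y) by 26 mm high, its underside 20 mm above the unit's top, on a 10 mm round steel stem. Axes as unit: the lever slides along +y; the slot's ends are 30 mm either side of the unit's middle. It cannot be lifted
- slide_box: bystander: blue box 30 by 85 by 26 mm lying on the light unit's top, about 52 mm towards +x from its centre, long side along the unit's y; origin at the centre of its underside
- vial: bystander: white vial, 22 mm diameter, 42 mm high, standing on the viewing stand at its other rear corner (about x +88, y +74 mm); origin at the centre of its underside
- jar: bystander: amber jar with white cap, 48 mm diameter, 75 mm high, standing between stand and unit; origin at the centre of its underside
- beaker: bystander: glass beaker, 64 mm diameter, 75 mm high, standing between stand and unit nearer the robot; origin at the centre of its underside
- loupe: bystander: black magnifier, 42 mm diameter, 36 mm high, standing between stand and unit farther from the robot; origin at the centre of its underside
Things that resemble listed ones, but are neither listed nor needed, are in the scene too. What is shaped like the specimen but blue or turquoise is not meant.

How it is judged:
By the outcome, as a careful person would: the job done as asked, in the order asked, and still so for the second after the job is handed in, with the robot touching nothing.
It also fails if it takes over 51 s, if anything falls off the work surface, if the arm or the gripper's body presses on something with over 40 N, if the wrist force passes 120 N, or if a joint passes its speed limit or range.

## Robot

A 6-joint arm with a two-finger parallel gripper is mounted at the origin on the work surface. World frame = base frame: x ahead of the robot, y to its left, z up, the work surface at z = 0. Lengths are in m, angles in rad, forces in N, time in s.
With the tool pointing down it reaches from about 0.4 to 0.825 m from the base axis. Payload 7 kg.
Tool frame: the origin (TCP) lies between the finger pads; the fingertips stand 22 mm ahead of it and the grasp point (between the pads) lies 3 mm ahead of it; z points along the fingers, y is the direction in which the jaws open and shut (so a half turn about z gives the same grasp; the last joint's range is limited). The gripper opens to 88 mm and grips with 3 to 60 N. Pads are 19 mm wide; open, the fingers measure 130 mm over their backs; the gripper's body (78 mm by 193 mm) begins 47 mm behind the grasp point.
Start: joints at [-0.941, 0.359, 0.012, 0, -1.224, -0.288], TCP at [0.226, -0.636, 0.249] pointing down, gripper open.
Joint ranges: [-3.07, 3.07], [-1.43, 2.12], [-1.02, 1.25], [-3.03, 1.67], [-3.05, -0], [-3.03, 3.03]. Speed limits (rad/s): [2.39, 2.39, 3.01, 3.14, 3.14, 3.14].

## Interface

Orientations are given as [roll, pitch, yaw] about the fixed x, y, z axes, in that order (R = Rz(yaw) Ry(pitch) Rx(roll)).
In Python, from station import * gives the robot as it stands. The module is installed in compiled form; this text tells all that it offers.
- The arm moves only by the tool move_arm, never from a script. Its argument "rows" is a list of rows, each an object with "delta_rot": the turn, a rotation vector about the world's x, y, z in degrees, a list of three; "delta_pos": the shift along the world's x, y, z in cm, a list of three; "hand": the finger opening in cm, from 0 to 8.76. A call has exactly 10 rows; each row shifts and turns the commanded pose from where the row before left it; what a row does not reach is not made up. A row lasts 1/10 s, in which the tool goes at most 50 mm and 8.59 degrees, less where a joint would pass 70% of its speed; a pose out of reach is approached as far as the arm can. A call is refused whole if a number of a shift passes 5 or a number of a turn 8.59, either way. A call with a gripper value outside its range is refused whole. The fingers move at their own pace and stop on an object; "force" is the grip in N (left out, the last holds). Time passes only in rows, so rows that do not move let the fingers close, or fill a call up. It gives the time, the measured TCP pose, the force and the opening at its end, in the units of the state.
- get_state(): the state, without advancing time (a new reading comes with each control period).
- grab_frame(name): name is "side" or "top" or "wrist"; returns the picture (384x512x3 uint8, blue, green, red); there is no depth.
- camera_info(name): a dict with "camera_matrix" (3x3 intrinsics, pixels), "world_from_camera" (4x4, takes a point from camera to world coordinates); the wrist camera has in their place "T_tool_cam" (4x4, takes a point from camera to tool coordinates, whose origin is the TCP and whose axes are the flange's). Camera axes: x right, y down, z forward; pixel columns grow to the right and rows downward; lengths in m; the calibration is good to about 2 mm. A picture is of the moment at which its call begins: read the wrist's pose just before it. camera_info takes no time and is no camera call.
- job_done(): hands the job in, once; it reports no verdict.
The state is a dict: "t": time; "q": joint angles; "qd": joint speeds; "joint_efforts": joint torques, N m; "eef_pos": TCP position; "ee_rot": TCP orientation; "force": force on the tool from outside, world axes, zero at the start; "moment": the same for the moment, N m; "width": finger opening in m.
Only numpy, scipy, OpenCV 4.12 (cv2) and the standard library are available. Lean on these libraries where they do the work, as an engineer would, in place of code of your own. Each camera call takes 0.05 s, during which the arm holds its last target.

## Working session

There is one attempt and no reset: what is moved stays moved. The work goes in short steps, Python scripts to look and compute and a tool call to move; the robot and the scene stay as the last step left them, time stands still between calls to the robot, and variables do not carry over. Pictures are saved under pics/ and viewed, and the job is handed in when it is done.

Besides the shell and the picture viewer there is one more tool, called in YAML: its name, and indented under it one key for each argument. move_arm: Moves the arm, as the interface text tells. Its arguments: {"type":"object","properties":{"rows":{"type":"array"},"force":{"type":"number"}},"required":["rows"]}

```bash
mkdir -p pics; python3 - <<'E'
from station import *
import cv2,numpy as np
for n in ["top","side"]:
    im=grab_frame(n); cv2.imwrite(f"pics/{n}0.png",im)
    c=camera_info(n); print(n,np.round(c["camera_matrix"],1).tolist(),np.round(c["world_from_camera"],3).tolist())
print(camera_info("wrist"))
s=get_state(); print(s)
E
```

```text
top [[355.1, 0.0, 255.4], [0.0, 355.1, 197.4], [0.0, 0.0, 1.0]] [[0.016, -0.987, 0.16, 0.388], [-1.0, -0.019, -0.014, 0.07], [0.017, -0.159, -0.987, 0.881], [0.0, 0.0, 0.0, 1.0]]
side [[346.5, 0.0, 254.8], [0.0, 346.5, 194.6], [0.0, 0.0, 1.0]] [[-0.995, -0.082, 0.05, 0.477], [-0.094, 0.746, -0.659, 0.521], [0.016, -0.661, -0.75, 0.633], [0.0, 0.0, 0.0, 1.0]]
{'camera_matrix': array([[300.53248427,   0.        , 258.37574032],
       [  0.        , 300.53248427, 196.20130403],
       [  0.        ,   0.        ,   1.        ]]), 'T_tool_cam': array([[ 2.54158278e-04, -9.65593823e-01, -2.60054812e-01,
         7.03086700e-02],
       [ 9.99999605e-01,  2.40079155e-05,  8.88183077e-04,
        -8.01495185e-04],
       [-8.51380719e-04, -2.60054935e-01,  9.65593448e-01,
        -1.35135987e-01],
       [ 0.00000000e+00,  0.00000000e+00,  0.00000000e+00,
         1.00000000e+00]])}
{'t': 0.1, 'q': array([-9.40927892e-01,  3.59344985e-01,  1.11748888e-02, -3.34111357e-04,
       -1.22410695e+00, -2.88107757e-01]), 'qd': array([-0.00045816, -0.00320629,  0.00295748,  0.00113801, -0.00102582,
       -0.00034442]), 'joint_efforts': array([-1.35041137e-03, -5.84162986e+01,  2.93750668e+01,  7.01556444e+00,
        1.02162128e-02, -6.55405620e-05]), 'eef_pos': array([ 0.2260822 , -0.63558885,  0.24770315]), 'ee_rot': array([ 3.14008371e+00, -1.19615588e-04, -2.79994564e+00]), 'force': array([ 0.1596023 ,  1.43714311, -0.52785938]), 'moment': array([ 0.03260417,  0.03673247, -0.01971415]), 'width': 0.0878500801030545}
```

View pics/top0.png

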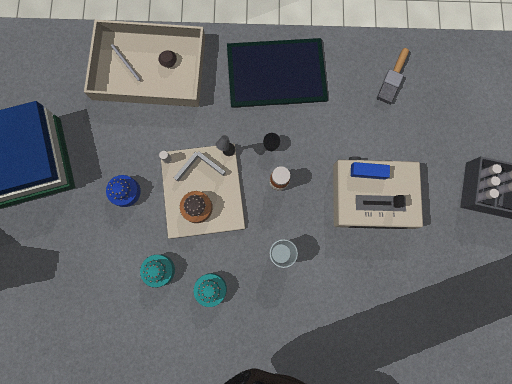

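View pics/side0.png

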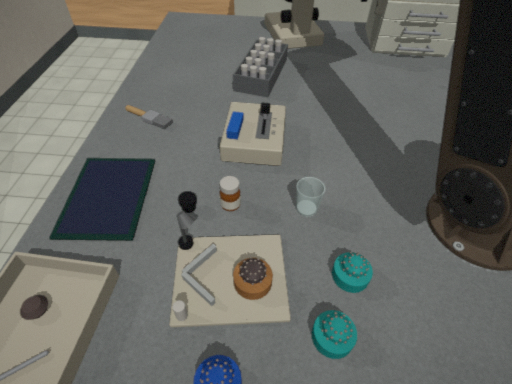

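The top view shows the brown-mounted urchin on the plate at (196,207). Four things could be mistaken for it:
- Blue lookalike at (122,190).
- Turquoise lookalikes at (157,270) and (210,290).
- Bare dark shell in the tray at (167,59).

I choose (196,207): brown wood, on the plate, on the open side of the vee. The lever cap is at (400,201), at the -y end of its slot. Next I'll check this in close crops and measure.

```bash
cat > h.py <<'E'
from station import *
import cv2,numpy as np
def ray(n,uv):
    c=camera_info(n);K=c["camera_matrix"];T=c["world_from_camera"]
    d=T[:3,:3]@np.linalg.inv(K)@np.array([uv[0],uv[1],1.]);return T[:3,3],d
def onz(n,uv,z):
    o,d=ray(n,uv);return (o+d*(z-o[2])/d[2])[:2]
def proj(n,p):
    c=camera_info(n);T=np.linalg.inv(c["world_from_camera"]);q=c["camera_matrix"]@(T[:3,:3]@p+T[:3,3]);return q[:2]/q[2]
E
python3 - <<'E'
from h import *
im=cv2.imread("pics/top0.png");
a=cv2.resize(im[140:245,150:255],None,fx=5,fy=5,interpolation=cv2.INTER_CUBIC);cv2.imwrite("pics/cA.png",a)
a=cv2.resize(im[150:235,325:430],None,fx=6,fy=6,interpolation=cv2.INTER_CUBIC);cv2.imwrite("pics/cB.png",a)
hsv=cv2.cvtColor(im,cv2.COLOR_BGR2HSV)
# cream
m=((hsv[...,2]>150)&(hsv[...,1]>15)&(hsv[...,1]<90)).astype(np.uint8)
m[:130]=0
m=cv2.morphologyEx(m,cv2.MORPH_CLOSE,np.ones((5,5)))
for c in cv2.findContours(m,cv2.RETR_EXTERNAL,cv2.CHAIN_APPROX_NONE)[0]:
    if cv2.contourArea(c)<2000: continue
    r=cv2.minAreaRect(cv2.convexHull(c)); b=cv2.boxPoints(r); print("cream",r)
    z=.012 if r[0][0]<300 else .06
    w=np.array([onz("top",p,z) for p in b]); print(np.round(b,1).tolist(),np.round(w,4).tolist(), "ctr",w.mean(0),"edges",np.linalg.norm(w-np.roll(w,1,0),axis=1),"ang",np.degrees([np.arctan2(*(w[i]-w[i-1])[::-1]) for i in range(4)]))
# brown
m=((hsv[...,0]<18)&(hsv[...,1]>120)&(hsv[...,2]>60)).astype(np.uint8); m[:170]=0;m[240:]=0;m[:,240:]=0
c=max(cv2.findContours(m,cv2.RETR_EXTERNAL,cv2.CHAIN_APPROX_NONE)[0],key=cv2.contourArea)
e=cv2.fitEllipse(cv2.convexHull(c));print("brown",e,onz("top",e[0],.03),onz("top",e[0],.02))
im2=cv2.imread("pics/side0.png");hsv=cv2.cvtColor(im2,cv2.COLOR_BGR2HSV)
m=((hsv[...,0]<18)&(hsv[...,1]>120)&(hsv[...,2]>60)).astype(np.uint8); m[:250]=0;m[305:]=0;m[:,:225]=0;m[:,280:]=0
c=max(cv2.findContours(m,cv2.RETR_EXTERNAL,cv2.CHAIN_APPROX_NONE)[0],key=cv2.contourArea)
e=cv2.fitEllipse(cv2.convexHull(c));print("brown side",e,onz("side",e[0],.03),onz("side",e[0],.02))
E
```

```text
cream ((380.0, 193.0), (66.0, 84.0), 90.0)
[[338.0, 160.0], [422.0, 160.0], [422.0, 226.0], [338.0, 226.0]] [[0.6154, -0.1385], [0.6196, -0.3413], [0.4608, -0.3319], [0.4573, -0.1352]] ctr [ 0.53825698 -0.23671807] edges [0.15809201 0.20277429 0.15910636 0.1966909 ] ang [ -1.21192547 -88.81300796 176.60812107  90.99907851]
cream ((201.3170623779297, 190.35366821289062), (86.90962219238281, 76.74991607666016), 83.6598129272461)
[[158.39999389648438, 151.39999389648438], [234.6999969482422, 142.89999389648438], [244.3000030517578, 229.3000030517578], [168.0, 237.8000030517578]] [[0.6416, 0.3035], [0.6679, 0.112], [0.4493, 0.083], [0.4256, 0.2674]] ctr [0.54609516 0.19146259] edges [0.21901332 0.19332629 0.22056112 0.1859872 ] ang [   9.47188577  -82.17049027 -172.44822775   97.32576334]
brown ((195.0444793701172, 206.19151306152344), (30.392396926879883, 31.403955459594727), 69.76790618896484) [0.50161955 0.20250531] [0.50295436 0.20406611]
brown side ((252.36688232421875, 277.8799743652344), (38.67826461791992, 41.96194076538086), 175.1781005859375) [0.50229249 0.2031309 ] [0.50270498 0.19785581]
```

View pics/cA.png

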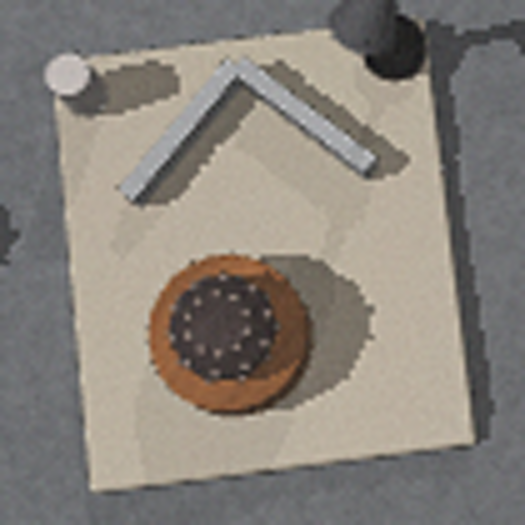

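View pics/cB.png

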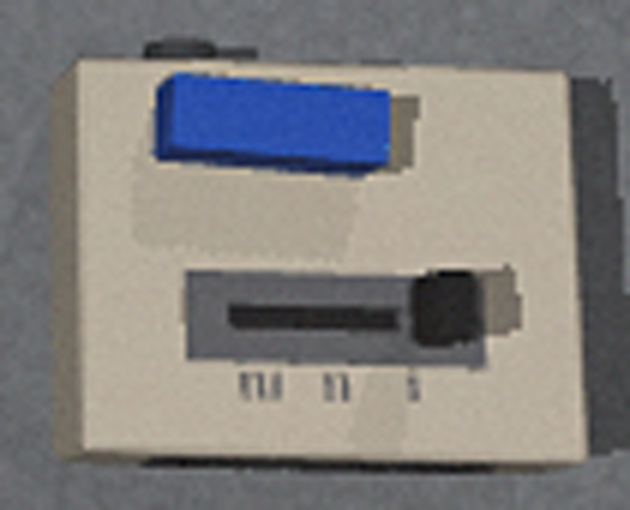

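```bash
python3 - <<'E'
from h import *
def cp(p,f,o): return [(p[0]+.5)/f-.5+o[0],(p[1]+.5)/f-.5+o[1]]
A=lambda u,v,z: onz("top",cp((u,v),5,(150,140)),z)
B=lambda u,v,z: onz("top",cp((u,v),6,(325,150)),z)
w=np.array([A(55,60,.012),A(428,25,.012),A(474,441,.012),A(92,489,.012)])
print("stand",w,w.mean(0),np.linalg.norm(w-np.roll(w,1,0),axis=1))
f=(w[0]+w[1]-w[2]-w[3]);yaw=np.arctan2(f[1],f[0]);print("yaw",np.degrees(yaw))
f2=w[0]+w[3]-w[1]-w[2];print("yaw2",np.degrees(np.arctan2(f2[1],f2[0]))-90)
for n,p in dict(apexout=(236,56),lend1=(119,184),lend2=(137,202),rend1=(378,158),rend2=(369,177)).items(): print(n,A(*p,.032))
print("spec c",A(230,333,.042),A(230,333,.032),"bounds",A(150,333,.03),A(311,333,.03))
w=np.array([B(80,60,.06),B(568,72,.06),B(587,462,.06),B(83,460,.06)])
print("unit",w,w.mean(0),np.linalg.norm(w-np.roll(w,1,0),axis=1))
f=(w[0]+w[1]-w[2]-w[3]);print("yaw",np.degrees(np.arctan2(f[1],f[0])))
f2=w[0]+w[3]-w[1]-w[2];print("yaw2",np.degrees(np.arctan2(f2[1],f2[0]))-90)
print("slot ends",B(229,318,.06),B(398,320,.06),"cap",B(447,305,.106),B(447,305,.093), "slide", B(275,115,.086))
im=cv2.imread("pics/side0.png")
cv2.imwrite("pics/cS.png",cv2.resize(im[95:170,215:295],None,fx=7,fy=7,interpolation=cv2.INTER_CUBIC))
cv2.imwrite("pics/cT.png",cv2.resize(im[180:335,165:295],None,fx=3.8,fy=3.8,interpolation=cv2.INTER_CUBIC))
E
```

```text
stand [[0.64119924 0.29787681]
 [0.66355116 0.11047259]
 [0.45296322 0.08269675]
 [0.42648699 0.26743175]] [0.54605015 0.18961948] [0.21685999 0.18873248 0.21241181 0.18662265]
yaw 7.794976373529341
yaw2 7.475041375448413
apexout [0.63929565 0.20381664]
lend1 [0.57357938 0.25793301]
lend2 [0.56480228 0.24873726]
rend1 [0.58910316 0.13229445]
rend2 [0.57949648 0.13640531]
spec c [0.50002167 0.19931427] [0.50135653 0.20085937] bounds [0.50091589 0.23961975] [0.50234107 0.16217552]
unit [[ 0.61640225 -0.13836343]
 [ 0.61551621 -0.33438106]
 [ 0.45940626 -0.33275781]
 [ 0.45675724 -0.13615742]] [ 0.53702049 -0.23541493] [0.15966026 0.19601963 0.15611839 0.19661824]
yaw -0.694812012556705
yaw2 0.2572751747460842
slot ends [ 0.51339642 -0.19475846] [ 0.51384104 -0.26135359] cap [ 0.51275689 -0.26135921] [ 0.51484896 -0.26690851] slide [ 0.58887659 -0.20676938]
```

View pics/cS.png

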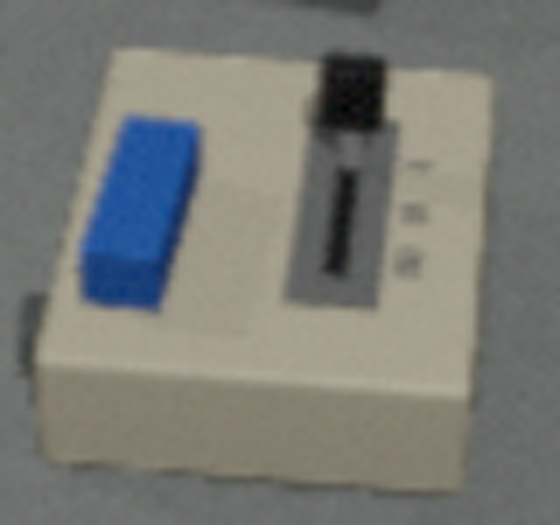

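View pics/cT.png

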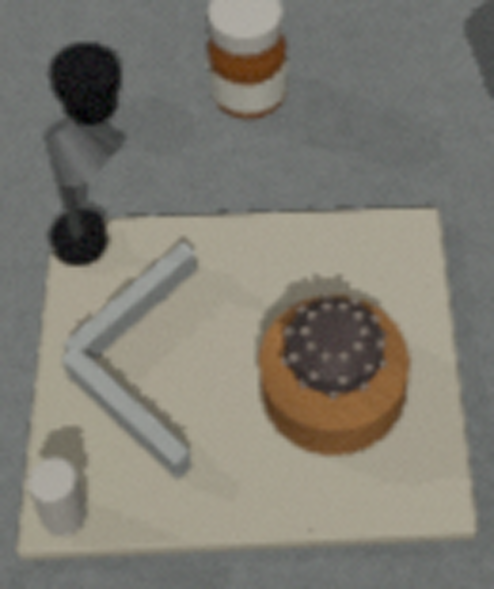

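The crops confirm the choice. The brown mount under the dark shell is at about (0.501, 0.200). The stand centre is about (0.546, 0.190) with yaw 7.6°, which puts the seat near (0.576, 0.194), and the 75 mm gap agrees with the 60–100 mm given. The lever cap is near (0.513, -0.262), at the off end. I'll push with the two fingertips 40 mm apart, as a cradle.

move_arm:
  rows:
    - {"delta_pos":[2.8,3.4,0],"delta_rot":[0,0,-1.2],"hand":4}
    - {"delta_pos":[2.8,3.4,0],"delta_rot":[0,0,-1.2],"hand":4}
    - {"delta_pos":[2.8,3.4,0],"delta_rot":[0,0,-1.2],"hand":4}
    - {"delta_pos":[2.8,3.4,0],"delta_rot":[0,0,-1.2],"hand":4}
    - {"delta_pos":[2.8,3.4,0],"delta_rot":[0,0,-1.2],"hand":4}
    - {"delta_pos":[2.8,3.4,0],"delta_rot":[0,0,-1.2],"hand":4}
    - {"delta_pos":[2.8,3.4,0],"delta_rot":[0,0,-1.2],"hand":4}
    - {"delta_pos":[2.8,3.4,0],"delta_rot":[0,0,-1.2],"hand":4}
    - {"delta_pos":[2.8,3.4,0],"delta_rot":[0,0,-1.2],"hand":4}
    - {"delta_pos":[2.8,3.4,0],"delta_rot":[0,0,-1.2],"hand":4}

```text
t: 1.1
eef_pos: [0.507, -0.2942, 0.2484]
ee_rot: [3.141, -0.0, -3.01]
force: [0.7, -1.1, -0.1]
width: 0.0403
```

move_arm:
  rows:
    - {"delta_pos":[-0.5,4,0],"delta_rot":[0,0,0],"hand":4}
    - {"delta_pos":[-0.5,4,0],"delta_rot":[0,0,0],"hand":4}
    - {"delta_pos":[-0.5,4,0],"delta_rot":[0,0,0],"hand":4}
    - {"delta_pos":[-0.5,4,0],"delta_rot":[0,0,0],"hand":4}
    - {"delta_pos":[-0.5,4,0],"delta_rot":[0,0,0],"hand":4}
    - {"delta_pos":[-0.5,4,0],"delta_rot":[0,0,0],"hand":4}
    - {"delta_pos":[-0.5,4,0],"delta_rot":[0,0,0],"hand":4}
    - {"delta_pos":[-0.5,4,0],"delta_rot":[0,0,0],"hand":4}
    - {"delta_pos":[-0.5,4,0],"delta_rot":[0,0,0],"hand":4}
    - {"delta_pos":[-0.5,4,0],"delta_rot":[0,0,0],"hand":4}

```text
t: 2.1
eef_pos: [0.4555, 0.1055, 0.2485]
ee_rot: [3.141, -0.0, -3.009]
force: [0.6, -1.0, -0.2]
width: 0.0394
```

move_arm:
  rows:
    - {"delta_pos":[-0.4,3,-2],"delta_rot":[0,0,0],"hand":4}
    - {"delta_pos":[-0.4,3,-2],"delta_rot":[0,0,0],"hand":4}
    - {"delta_pos":[-0.4,2.7,-2],"delta_rot":[0,0,0],"hand":4}
    - {"delta_pos":[0,0,-2],"delta_rot":[0,0,0],"hand":4}
    - {"delta_pos":[0,0,-2],"delta_rot":[0,0,0],"hand":4}
    - {"delta_pos":[0,0,-2],"delta_rot":[0,0,0],"hand":4}
    - {"delta_pos":[0,0,-2],"delta_rot":[0,0,0],"hand":4}
    - {"delta_pos":[0,0,0],"delta_rot":[0,0,0],"hand":4}
    - {"delta_pos":[0,0,0],"delta_rot":[0,0,0],"hand":4}
    - {"delta_pos":[0,0,0],"delta_rot":[0,0,0],"hand":4}

```text
t: 3.1
eef_pos: [0.4448, 0.1915, 0.1096]
ee_rot: [3.141, 0.001, -3.009]
force: [-0.3, -0.2, 0.6]
width: 0.04
```

```bash
python3 - <<'E'
from h import *
s=get_state();print(s["eef_pos"],s["ee_rot"],s["q"],s["force"])
for n in ["wrist","side"]: cv2.imwrite(f"pics/{n}1.png",grab_frame(n))
E
```

```text
[0.4447602  0.19150732 0.1095675 ] [ 3.14088336e+00  1.24105504e-03 -3.00899927e+00] [ 8.14027286e-01  1.88374370e-01 -5.86038539e-01  3.23403769e-04
 -7.94972763e-01 -2.25245611e+00] [-0.33355441 -0.17177469  0.56145001]
```

View pics/wrist1.png

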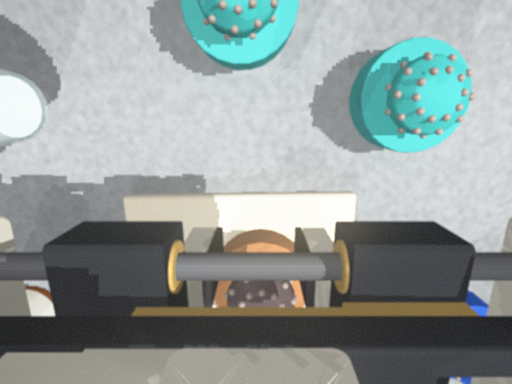

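View pics/side1.png

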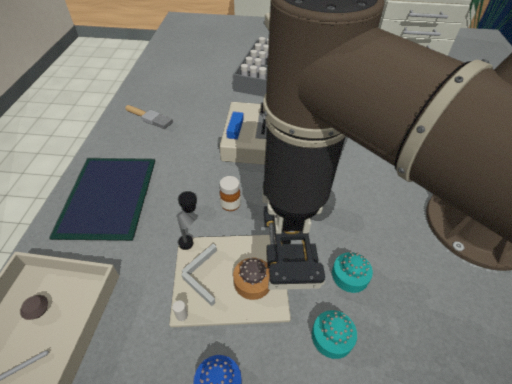

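The wrist view shows the mount at column ~260, midway between the fingers (205 and 318). The side view shows the hand behind the mount and clear of the turquoise lookalikes. I'll back off slightly and go down.

move_arm:
  rows:
    - {"delta_pos":[-0.4,0.3,0],"delta_rot":[0,0,0],"hand":4}
    - {"delta_pos":[0,0,-1.2],"delta_rot":[0,0,0],"hand":4}
    - {"delta_pos":[0,0,-1.2],"delta_rot":[0,0,0],"hand":4}
    - {"delta_pos":[0,0,-1.2],"delta_rot":[0,0,0],"hand":4}
    - {"delta_pos":[0,0,-1.0],"delta_rot":[0,0,0],"hand":4}
    - {"delta_pos":[0,0,-1.0],"delta_rot":[0,0,0],"hand":4}
    - {"delta_pos":[0,0,-0.8],"delta_rot":[0,0,0],"hand":4}
    - {"delta_pos":[0,0,-0.3],"delta_rot":[0,0,0],"hand":4}
    - {"delta_pos":[0,0,0],"delta_rot":[0,0,0],"hand":4}
    - {"delta_pos":[0,0,0],"delta_rot":[0,0,0],"hand":4}

```text
t: 4.2
eef_pos: [0.4404, 0.1942, 0.0417]
ee_rot: [3.141, 0.0, -3.009]
force: [-0.2, -0.0, 0.0]
width: 0.0399
```

```bash
python3 - <<'E'
from h import *
s=get_state();print(s["eef_pos"],s["force"],s["width"])
im=grab_frame("side");cv2.imwrite("pics/side2.png",cv2.resize(im[180:335,165:345],None,fx=3.8,fy=3.8,interpolation=cv2.INTER_CUBIC))
E
```

```text
[0.44038611 0.19420684 0.04173676] [-0.22821999 -0.03421102  0.03907987] 0.03993409813020284
```

View pics/side2.png

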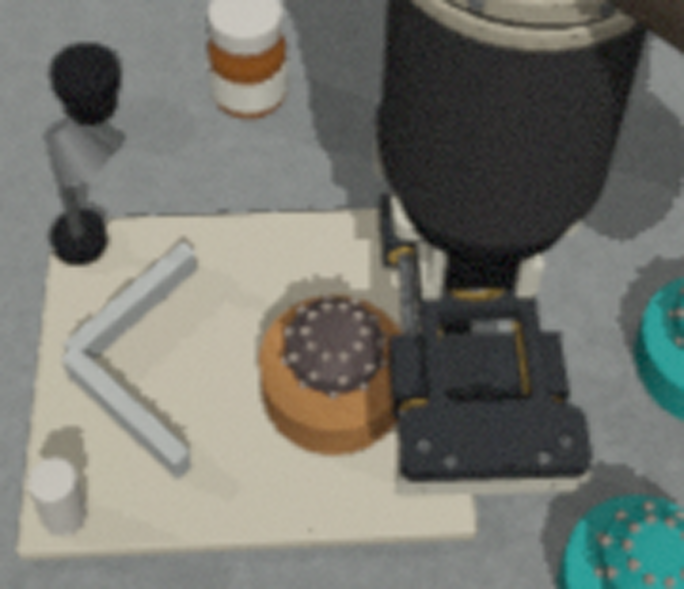

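The hand is down at z 0.0417 with no force, and the fingers are behind the mount. Starting the push.

move_arm:
  rows:
    - {"delta_pos":[0.5,0.0,0],"delta_rot":[0,0,0],"hand":4}
    - {"delta_pos":[0.5,0.1,0],"delta_rot":[0,0,0],"hand":4}
    - {"delta_pos":[0.5,0,0],"delta_rot":[0,0,0],"hand":4}
    - {"delta_pos":[0.5,0,0],"delta_rot":[0,0,0],"hand":4}
    - {"delta_pos":[0.6,-0.05,0],"delta_rot":[0,0,0],"hand":4}
    - {"delta_pos":[0.6,-0.05,0],"delta_rot":[0,0,0],"hand":4}
    - {"delta_pos":[0.6,-0.05,0],"delta_rot":[0,0,0],"hand":4}
    - {"delta_pos":[0.6,-0.05,0],"delta_rot":[0,0,0],"hand":4}
    - {"delta_pos":[0.6,-0.05,0],"delta_rot":[0,0,0],"hand":4}
    - {"delta_pos":[0.6,-0.05,0],"delta_rot":[0,0,0],"hand":4}

```text
t: 5.25
eef_pos: [0.4967, 0.192, 0.0415]
ee_rot: [-3.142, -0.0, -3.009]
force: [-2.4, 0.2, 2.8]
width: 0.0401
```

```bash
python3 - <<'E'
from h import *
s=get_state();print(s["eef_pos"],s["force"],s["width"])
im=grab_frame("side");cv2.imwrite("pics/side3.png",cv2.resize(im[180:335,165:345],None,fx=3.8,fy=3.8,interpolation=cv2.INTER_CUBIC))
E
```

```text
[0.4967008  0.19197492 0.04152017] [-2.36950911  0.21090111  2.78628781] 0.040050716600287514
```

View pics/side3.png

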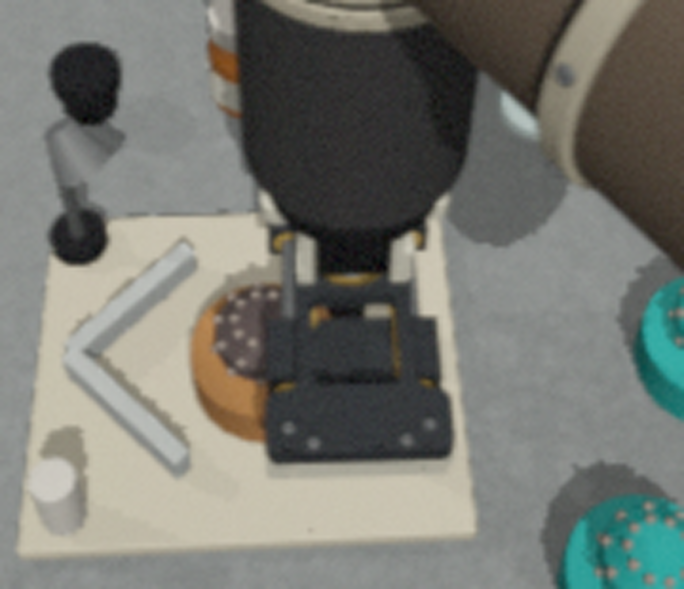

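The mount is moving with the fingers at about 2.4 N. About 3.7 cm remain, so I'll go most of the way.

move_arm:
  rows:
    - {"delta_pos":[0.5,-0.05,0],"delta_rot":[0,0,0],"hand":4}
    - {"delta_pos":[0.5,-0.05,0],"delta_rot":[0,0,0],"hand":4}
    - {"delta_pos":[0.5,-0.05,0],"delta_rot":[0,0,0],"hand":4}
    - {"delta_pos":[0.5,-0.05,0],"delta_rot":[0,0,0],"hand":4}
    - {"delta_pos":[0.4,-0.04,0],"delta_rot":[0,0,0],"hand":4}
    - {"delta_pos":[0.3,-0.03,0],"delta_rot":[0,0,0],"hand":4}
    - {"delta_pos":[0.2,-0.02,0],"delta_rot":[0,0,0],"hand":4}
    - {"delta_pos":[0.2,-0.02,0],"delta_rot":[0,0,0],"hand":4}
    - {"delta_pos":[0.1,0,0],"delta_rot":[0,0,0],"hand":4}
    - {"delta_pos":[0,0,0],"delta_rot":[0,0,0],"hand":4}

```text
t: 6.3
eef_pos: [0.5284, 0.1889, 0.0416]
ee_rot: [3.142, 0.0, -3.009]
force: [-2.4, -1.6, -0.6]
width: 0.0399
```

```bash
python3 - <<'E'
from h import *
s=get_state();print(s["eef_pos"],s["force"],s["width"])
im=grab_frame("side");cv2.imwrite("pics/side4.png",cv2.resize(im[180:335,165:345],None,fx=3.8,fy=3.8,interpolation=cv2.INTER_CUBIC))
im=grab_frame("top");cv2.imwrite("pics/top4.png",cv2.resize(im[140:245,150:255],None,fx=5,fy=5,interpolation=cv2.INTER_CUBIC))
E
```

```text
[0.52835573 0.18893998 0.04155362] [-2.42228817 -1.60734212 -0.63776529] 0.03992920010844529
```

View pics/side4.png

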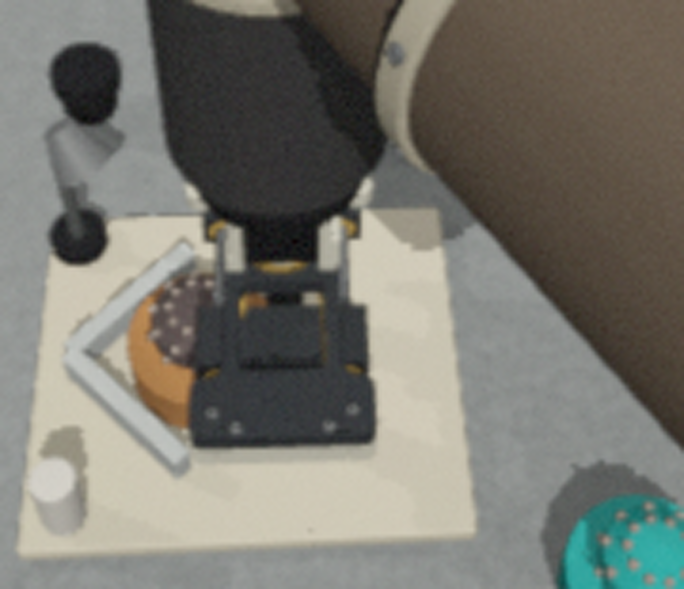

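View pics/top4.png

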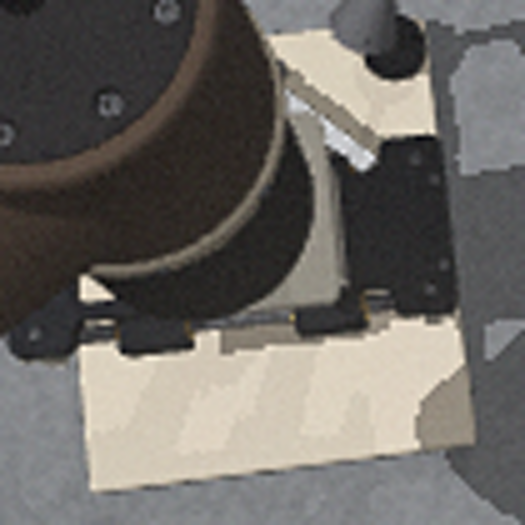

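It's almost home: in the side view the mount nearly touches both walls. I'll finish in small steps along the stand's +x and watch the force.

move_arm:
  rows:
    - {"delta_pos":[0.1,0.01,0],"delta_rot":[0,0,0],"hand":4}
    - {"delta_pos":[0.1,0.01,0],"delta_rot":[0,0,0],"hand":4}
    - {"delta_pos":[0.1,0.01,0],"delta_rot":[0,0,0],"hand":4}
    - {"delta_pos":[0.1,0.01,0],"delta_rot":[0,0,0],"hand":4}
    - {"delta_pos":[0,0,0],"delta_rot":[0,0,0],"hand":4}
    - {"delta_pos":[0,0,0],"delta_rot":[0,0,0],"hand":4}
    - {"delta_pos":[0,0,0],"delta_rot":[0,0,0],"hand":4}
    - {"delta_pos":[0,0,0],"delta_rot":[0,0,0],"hand":4}
    - {"delta_pos":[0,0,0],"delta_rot":[0,0,0],"hand":4}
    - {"delta_pos":[0,0,0],"delta_rot":[0,0,0],"hand":4}

```text
t: 7.4
eef_pos: [0.5323, 0.1894, 0.0416]
ee_rot: [3.142, 0.0, -3.009]
force: [-0.7, -0.6, -0.2]
width: 0.0402
```

move_arm:
  rows:
    - {"delta_pos":[0.1,0.01,0],"delta_rot":[0,0,0],"hand":4}
    - {"delta_pos":[0.1,0.01,0],"delta_rot":[0,0,0],"hand":4}
    - {"delta_pos":[0.1,0.01,0],"delta_rot":[0,0,0],"hand":4}
    - {"delta_pos":[0.1,0.02,0],"delta_rot":[0,0,0],"hand":4}
    - {"delta_pos":[0,0,0],"delta_rot":[0,0,0],"hand":4}
    - {"delta_pos":[0,0,0],"delta_rot":[0,0,0],"hand":4}
    - {"delta_pos":[0,0,0],"delta_rot":[0,0,0],"hand":4}
    - {"delta_pos":[0,0,0],"delta_rot":[0,0,0],"hand":4}
    - {"delta_pos":[0,0,0],"delta_rot":[0,0,0],"hand":4}
    - {"delta_pos":[0,0,0],"delta_rot":[0,0,0],"hand":4}

```text
t: 8.4
eef_pos: [0.5363, 0.1898, 0.0416]
ee_rot: [-3.142, 0.0, -3.009]
force: [-1.2, -0.8, 0.2]
width: 0.0397
```

```bash
python3 - <<'E'
from h import *
s=get_state();print(s["eef_pos"],s["force"],s["width"])
im=grab_frame("side");cv2.imwrite("pics/side5.png",cv2.resize(im[230:310,175:275],None,fx=7,fy=7,interpolation=cv2.INTER_CUBIC))
E
```

```text
[0.53625086 0.1898466  0.04156109] [-1.21422437 -0.80607358  0.23493168] 0.03967977047616928
```

View pics/side5.png

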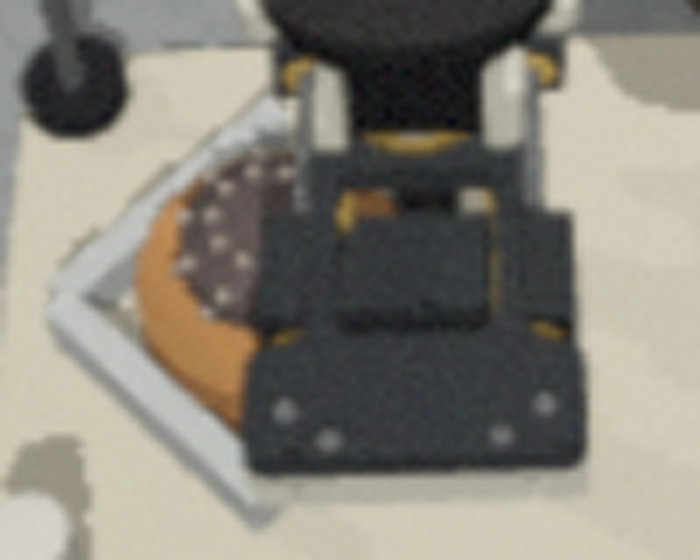

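move_arm:
  rows:
    - {"delta_pos":[0.1,0.01,0],"delta_rot":[0,0,0],"hand":4}
    - {"delta_pos":[0,0,0],"delta_rot":[0,0,0],"hand":4}
    - {"delta_pos":[0.1,0.02,0],"delta_rot":[0,0,0],"hand":4}
    - {"delta_pos":[0,0,0],"delta_rot":[0,0,0],"hand":4}
    - {"delta_pos":[0.1,0.01,0],"delta_rot":[0,0,0],"hand":4}
    - {"delta_pos":[0,0,0],"delta_rot":[0,0,0],"hand":4}
    - {"delta_pos":[0,0,0],"delta_rot":[0,0,0],"hand":4}
    - {"delta_pos":[0,0,0],"delta_rot":[0,0,0],"hand":4}
    - {"delta_pos":[0,0,0],"delta_rot":[0,0,0],"hand":4}
    - {"delta_pos":[0,0,0],"delta_rot":[0,0,0],"hand":4}

```text
t: 9.45
eef_pos: [0.5369, 0.1895, 0.0413]
ee_rot: [-3.14, -0.004, -3.01]
force: [-10.8, 1.2, 7.8]
width: 0.0402
```

It has stopped hard: 11 N, almost purely along the push axis, so both walls are touching. Retreating straight back, then up.

move_arm:
  rows:
    - {"delta_pos":[-0.5,-0.07,0],"delta_rot":[0,0,0],"hand":4}
    - {"delta_pos":[-1.5,-0.2,0],"delta_rot":[0,0,0],"hand":4}
    - {"delta_pos":[-2,-0.26,0],"delta_rot":[0,0,0],"hand":4}
    - {"delta_pos":[-1,-0.13,0],"delta_rot":[0,0,0],"hand":4}
    - {"delta_pos":[0,0,3],"delta_rot":[0,0,0],"hand":4}
    - {"delta_pos":[0,0,4],"delta_rot":[0,0,0],"hand":4}
    - {"delta_pos":[0,0,4],"delta_rot":[0,0,0],"hand":4}
    - {"delta_pos":[0,-2,4],"delta_rot":[0,0,0],"hand":4}
    - {"delta_pos":[0,-4,3],"delta_rot":[0,0,0],"hand":2}
    - {"delta_pos":[0,-4,0],"delta_rot":[0,0,0],"hand":0}

```text
t: 10.45
eef_pos: [0.492, 0.0841, 0.2267]
ee_rot: [3.139, 0.009, -3.007]
force: [1.0, 0.0, -0.2]
width: 0.029
```

move_arm:
  rows:
    - {"delta_pos":[0,-4,0],"delta_rot":[0,0,0],"hand":0}
    - {"delta_pos":[0,-4,0],"delta_rot":[0,0,0],"hand":0}
    - {"delta_pos":[0,-4,0],"delta_rot":[0,0,0],"hand":0}
    - {"delta_pos":[0,-4,0],"delta_rot":[0,0,0],"hand":0}
    - {"delta_pos":[0,-4,0],"delta_rot":[0,0,0],"hand":0}
    - {"delta_pos":[0,-4,0],"delta_rot":[0,0,0],"hand":0}
    - {"delta_pos":[0,-4,0],"delta_rot":[0,0,0],"hand":0}
    - {"delta_pos":[0,-4,0],"delta_rot":[0,0,0],"hand":0}
    - {"delta_pos":[0,0,0],"delta_rot":[0,0,0],"hand":0}
    - {"delta_pos":[0,0,0],"delta_rot":[0,0,0],"hand":0}

```text
t: 11.45
eef_pos: [0.4893, -0.2373, 0.2215]
ee_rot: [-3.141, 0.0, -3.012]
force: [-0.0, 0.4, -0.4]
width: 0.0002
```

```bash
python3 - <<'E'
from h import *
s=get_state();print(s["eef_pos"],s["ee_rot"],s["force"],s["width"])
t=grab_frame("top");cv2.imwrite("pics/top6.png",t);cv2.imwrite("pics/top6c.png",cv2.resize(t[140:245,150:255],None,fx=5,fy=5,interpolation=cv2.INTER_CUBIC))
im=grab_frame("side");cv2.imwrite("pics/side6.png",cv2.resize(im[230:310,175:275],None,fx=7,fy=7,interpolation=cv2.INTER_CUBIC))
E
```

```text
[ 0.48931132 -0.23734415  0.22147473] [-3.14138473e+00  3.68732719e-04 -3.01151304e+00] [-0.00460766  0.43823949 -0.38651547] 0.00021513654121696436
```

View pics/top6c.png

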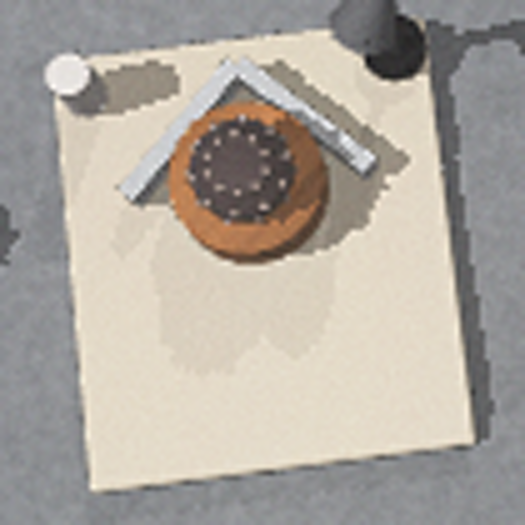

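View pics/side6.png

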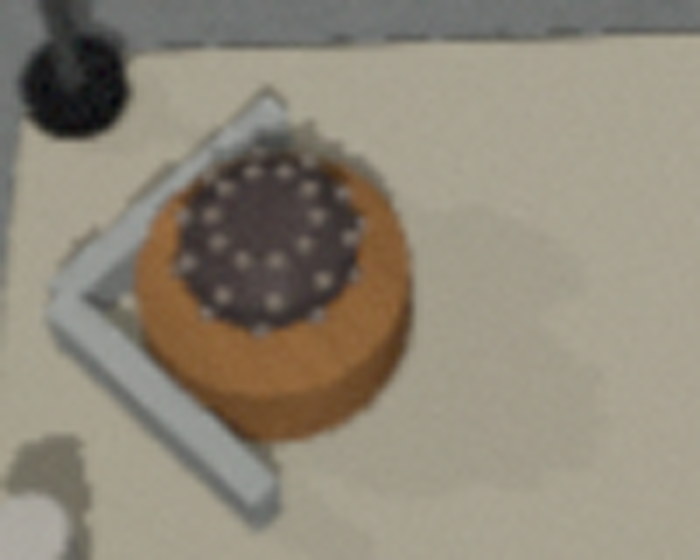

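View pics/top6.png

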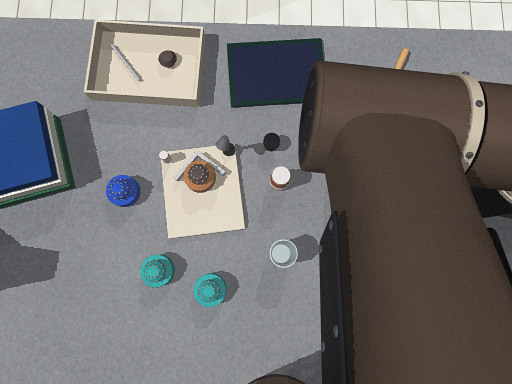

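The specimen is seated: in both views the mount is tangent to both walls, and it stayed there after I let go. The other things look unmoved. Next is the lever: I'll close the fingers, square them to the unit and go behind the cap on its -y side.

move_arm:
  rows:
    - {"delta_pos":[0.6,-2,0],"delta_rot":[0,0,-1.5],"hand":0}
    - {"delta_pos":[0.6,-2,0],"delta_rot":[0,0,-1.5],"hand":0}
    - {"delta_pos":[0.6,-2,0],"delta_rot":[0,0,-1.5],"hand":0}
    - {"delta_pos":[0.6,-1.5,0],"delta_rot":[0,0,-1.5],"hand":0}
    - {"delta_pos":[0,0,-2],"delta_rot":[0,0,-1.4],"hand":0}
    - {"delta_pos":[0,0,-2],"delta_rot":[0,0,0],"hand":0}
    - {"delta_pos":[0,0,-2],"delta_rot":[0,0,0],"hand":0}
    - {"delta_pos":[0,0,-1],"delta_rot":[0,0,0],"hand":0}
    - {"delta_pos":[0,0,0],"delta_rot":[0,0,0],"hand":0}
    - {"delta_pos":[0,0,0],"delta_rot":[0,0,0],"hand":0}

```text
t: 12.55
eef_pos: [0.5138, -0.3112, 0.1523]
ee_rot: [-3.141, 0.001, -3.138]
force: [-0.6, -0.8, 0.5]
width: 0.0002
```

```bash
python3 - <<'E'
from h import *
s=get_state();print(s["eef_pos"],s["ee_rot"],s["force"],s["width"])
w=grab_frame("wrist");cv2.imwrite("pics/wrist7.png",w)
im=grab_frame("side");cv2.imwrite("pics/side7.png",cv2.resize(im[60:180,200:340],None,fx=5,fy=5,interpolation=cv2.INTER_CUBIC))
u=lambda x,y:((x+.5)/7-.5+215,(y+.5)/7-.5+95)
print("cap side",onz("side",u(352,65),.106))
u=lambda x,y:((x+.5)/5-.5+150,(y+.5)/5-.5+140)
print("spec",onz("top",u(249,183),.03))
E
```

```text
[ 0.51382388 -0.31119367  0.15227699] [-3.14111307e+00  5.61400560e-04 -3.13762461e+00] [-0.58009254 -0.82642963  0.52676289] 0.00020300140648943105
cap side [ 0.51633687 -0.2623633 ]
spec [0.57577563 0.19507317]
```

View pics/wrist7.png

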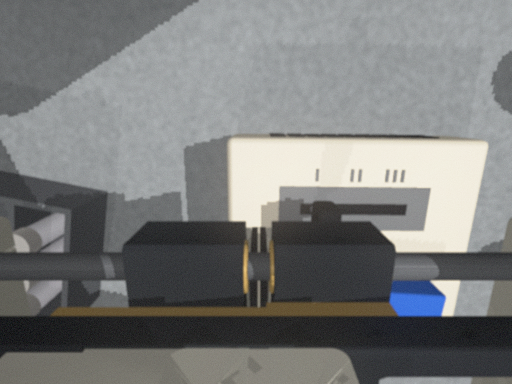

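View pics/side7.png

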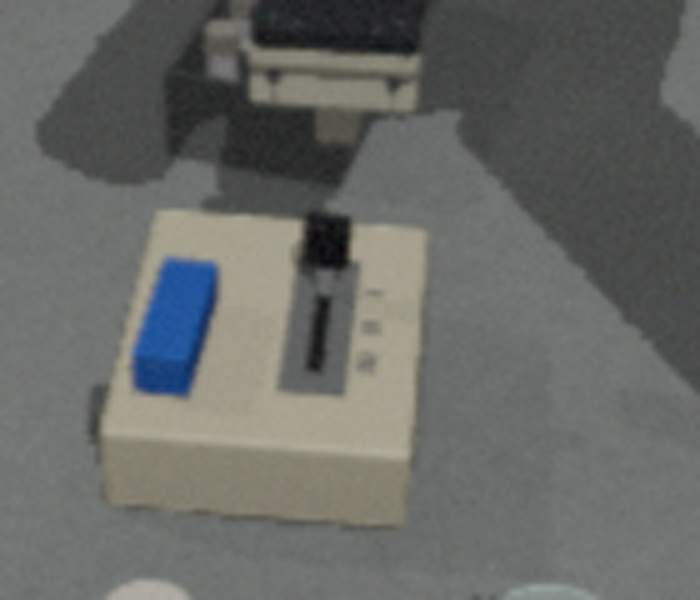

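The side view (cap at (327,240) in the crop) and the wrist view (fingers at column 259, cap at about 325) show the fingers behind the cap and in line with it. The side camera puts the cap at (0.516, -0.262), which agrees with the top camera. Going down to tip height 0.088 and moving up to the cap.

move_arm:
  rows:
    - {"delta_pos":[0.1,0,-1.5],"delta_rot":[0,0,0],"hand":0}
    - {"delta_pos":[0,0,-1.5],"delta_rot":[0,0,0],"hand":0}
    - {"delta_pos":[0,0,-1.2],"delta_rot":[0,0,0],"hand":0}
    - {"delta_pos":[0,0,0],"delta_rot":[0,0,0],"hand":0}
    - {"delta_pos":[0,0.5,0],"delta_rot":[0,0,0],"hand":0}
    - {"delta_pos":[0,0.5,0],"delta_rot":[0,0,0],"hand":0}
    - {"delta_pos":[0,0.5,0],"delta_rot":[0,0,0],"hand":0}
    - {"delta_pos":[0,0.2,0],"delta_rot":[0,0,0],"hand":0}
    - {"delta_pos":[0,0.2,0],"delta_rot":[0,0,0],"hand":0}
    - {"delta_pos":[0,0,0],"delta_rot":[0,0,0],"hand":0}

```text
t: 13.65
eef_pos: [0.5144, -0.292, 0.1098]
ee_rot: [-3.142, 0.0, -3.138]
force: [-0.0, -0.5, -0.3]
width: 0.0005
```

```bash
python3 - <<'E'
from h import *
s=get_state();print(s["eef_pos"],s["force"])
im=grab_frame("side");cv2.imwrite("pics/side8.png",cv2.resize(im[60:180,200:340],None,fx=5,fy=5,interpolation=cv2.INTER_CUBIC))
E
```

```text
[ 0.51436567 -0.29204027  0.10978621] [-0.02856819 -0.52575496 -0.26663733]
```

View pics/side8.png

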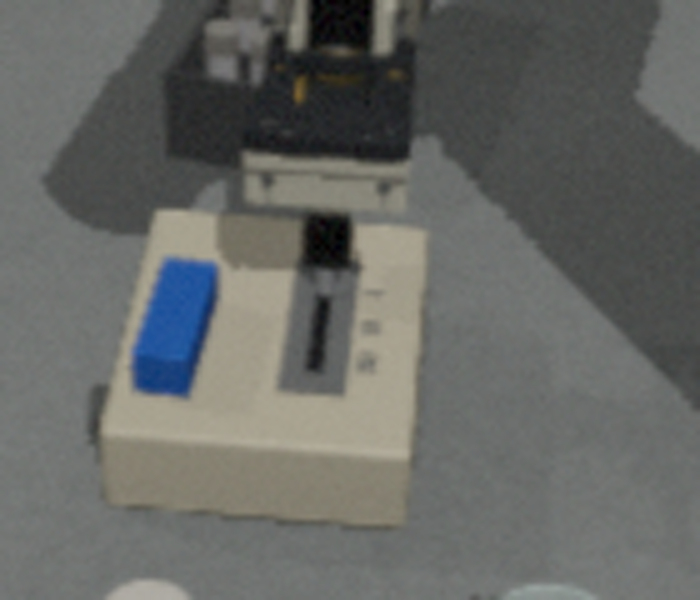

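There's no contact yet. Carrying on.

move_arm:
  rows:
    - {"delta_pos":[0,0.3,0],"delta_rot":[0,0,0],"hand":0}
    - {"delta_pos":[0,0.3,0],"delta_rot":[0,0,0],"hand":0}
    - {"delta_pos":[0,0.3,0],"delta_rot":[0,0,0],"hand":0}
    - {"delta_pos":[0,0.3,0],"delta_rot":[0,0,0],"hand":0}
    - {"delta_pos":[0,0.2,0],"delta_rot":[0,0,0],"hand":0}
    - {"delta_pos":[0,0.2,0],"delta_rot":[0,0,0],"hand":0}
    - {"delta_pos":[0,0.2,0],"delta_rot":[0,0,0],"hand":0}
    - {"delta_pos":[0,0.2,0],"delta_rot":[0,0,0],"hand":0}
    - {"delta_pos":[0,0,0],"delta_rot":[0,0,0],"hand":0}
    - {"delta_pos":[0,0,0],"delta_rot":[0,0,0],"hand":0}

```text
t: 14.7
eef_pos: [0.5142, -0.272, 0.1095]
ee_rot: [3.141, 0.0, -3.138]
force: [0.7, 0.1, -0.8]
width: 0.0005
```

```bash
python3 - <<'E'
from h import *
s=get_state();print(s["eef_pos"],s["force"])
im=grab_frame("side");cv2.imwrite("pics/side9.png",cv2.resize(im[60:180,200:340],None,fx=5,fy=5,interpolation=cv2.INTER_CUBIC))
E
```

```text
[ 0.51424962 -0.27200172  0.10954363] [ 0.69419295  0.05820331 -0.82497203]
```

View pics/side9.png

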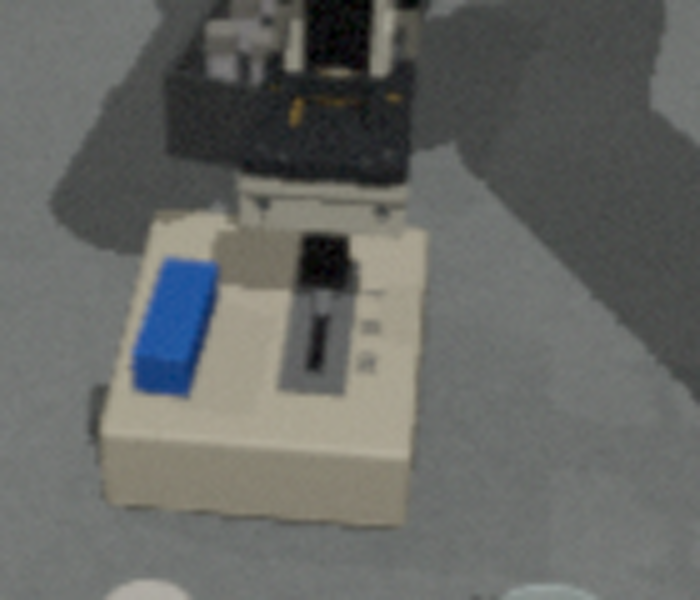

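The cap has moved about 20 crop pixels, so the fingers have contact and the lever has left the off notch. Pushing on past half light.

move_arm:
  rows:
    - {"delta_pos":[0,0.3,0],"delta_rot":[0,0,0],"hand":0}
    - {"delta_pos":[0,0.3,0],"delta_rot":[0,0,0],"hand":0}
    - {"delta_pos":[0,0.3,0],"delta_rot":[0,0,0],"hand":0}
    - {"delta_pos":[0,0.3,0],"delta_rot":[0,0,0],"hand":0}
    - {"delta_pos":[0,0.3,0],"delta_rot":[0,0,0],"hand":0}
    - {"delta_pos":[0,0.3,0],"delta_rot":[0,0,0],"hand":0}
    - {"delta_pos":[0,0.3,0],"delta_rot":[0,0,0],"hand":0}
    - {"delta_pos":[0,0.3,0],"delta_rot":[0,0,0],"hand":0}
    - {"delta_pos":[0,0.3,0],"delta_rot":[0,0,0],"hand":0}
    - {"delta_pos":[0,0.3,0],"delta_rot":[0,0,0],"hand":0}

```text
t: 15.75
eef_pos: [0.5144, -0.2424, 0.1096]
ee_rot: [-3.141, 0.0, -3.138]
force: [0.8, -4.1, -1.2]
width: 0.0003
```

```bash
python3 - <<'E'
from h import *
s=get_state();print(s["eef_pos"],s["force"])
im=grab_frame("side");cv2.imwrite("pics/side10.png",cv2.resize(im[60:180,200:340],None,fx=5,fy=5,interpolation=cv2.INTER_CUBIC))
E
```

```text
[ 0.51436896 -0.24243583  0.10959911] [ 0.81103964 -4.11567075 -1.19720423]
```

View pics/side10.png

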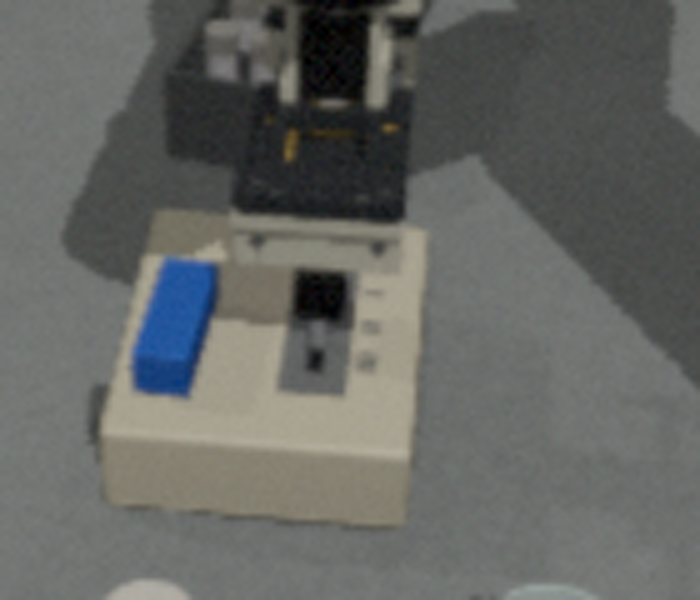

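It's past half light; the stem is at (317,330) in the crop and the slot ends near row 370. About 2 cm remain.

move_arm:
  rows:
    - {"delta_pos":[0,0.3,0],"delta_rot":[0,0,0],"hand":0}
    - {"delta_pos":[0,0.3,0],"delta_rot":[0,0,0],"hand":0}
    - {"delta_pos":[0,0.3,0],"delta_rot":[0,0,0],"hand":0}
    - {"delta_pos":[0,0.3,0],"delta_rot":[0,0,0],"hand":0}
    - {"delta_pos":[0,0.2,0],"delta_rot":[0,0,0],"hand":0}
    - {"delta_pos":[0,0.1,0],"delta_rot":[0,0,0],"hand":0}
    - {"delta_pos":[0,0.1,0],"delta_rot":[0,0,0],"hand":0}
    - {"delta_pos":[0,0.1,0],"delta_rot":[0,0,0],"hand":0}
    - {"delta_pos":[0,0,0],"delta_rot":[0,0,0],"hand":0}
    - {"delta_pos":[0,0,0],"delta_rot":[0,0,0],"hand":0}

```text
t: 16.8
eef_pos: [0.5143, -0.2294, 0.1098]
ee_rot: [-3.136, -0.0, -3.138]
force: [1.9, -29.2, -9.1]
width: 0.0003
```

```bash
python3 - <<'E'
from h import *
s=get_state();print(s["eef_pos"],s["force"])
im=grab_frame("side");cv2.imwrite("pics/side11.png",cv2.resize(im[60:180,200:340],None,fx=5,fy=5,interpolation=cv2.INTER_CUBIC))
E
```

```text
[ 0.51425115 -0.22940331  0.10981105] [  1.94126476 -29.24419964  -9.05752514]
```

View pics/side11.png

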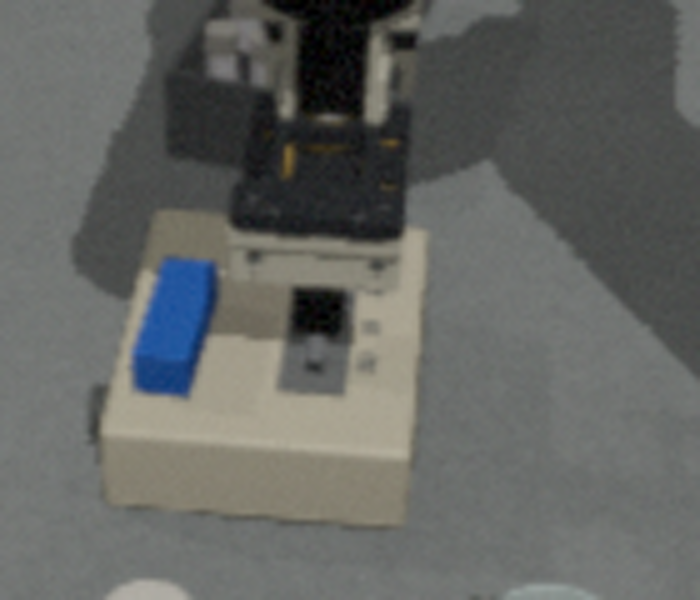

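29 N is a hard stop, and the stem fills the visible end of the slot. Backing off, lifting, and swinging clear.

move_arm:
  rows:
    - {"delta_pos":[0,-0.5,0],"delta_rot":[0,0,0],"hand":0}
    - {"delta_pos":[0,-1.5,0],"delta_rot":[0,0,0],"hand":0}
    - {"delta_pos":[0,-1.5,0],"delta_rot":[0,0,0],"hand":0}
    - {"delta_pos":[0,0,3],"delta_rot":[0,0,0],"hand":0}
    - {"delta_pos":[0,0,4],"delta_rot":[0,0,0],"hand":0}
    - {"delta_pos":[0,-2,4],"delta_rot":[0,0,0],"hand":0}
    - {"delta_pos":[-2,-4,2],"delta_rot":[0,0,0],"hand":0}
    - {"delta_pos":[-2.5,-4,0],"delta_rot":[0,0,0],"hand":0}
    - {"delta_pos":[-2.5,-4,0],"delta_rot":[0,0,0],"hand":0}
    - {"delta_pos":[-2.5,-4,0],"delta_rot":[0,0,0],"hand":0}

```text
t: 17.85
eef_pos: [0.4181, -0.442, 0.24]
ee_rot: [3.141, 0.001, -3.138]
force: [1.3, -0.7, 0.0]
width: 0.0005
```

move_arm:
  rows:
    - {"delta_pos":[-2.5,-4,0],"delta_rot":[0,0,0],"hand":0}
    - {"delta_pos":[-2.5,-4,0],"delta_rot":[0,0,0],"hand":0}
    - {"delta_pos":[-2.5,-4,0],"delta_rot":[0,0,0],"hand":0}
    - {"delta_pos":[-1.5,-3,0],"delta_rot":[0,0,0],"hand":0}
    - {"delta_pos":[0,0,0],"delta_rot":[0,0,0],"hand":0}
    - {"delta_pos":[0,0,0],"delta_rot":[0,0,0],"hand":0}
    - {"delta_pos":[0,0,0],"delta_rot":[0,0,0],"hand":0}
    - {"delta_pos":[0,0,0],"delta_rot":[0,0,0],"hand":0}
    - {"delta_pos":[0,0,0],"delta_rot":[0,0,0],"hand":0}
    - {"delta_pos":[0,0,0],"delta_rot":[0,0,0],"hand":0}

```text
t: 18.85
eef_pos: [0.3298, -0.5898, 0.2399]
ee_rot: [-3.141, 0.0, -3.137]
force: [-0.6, 0.0, 0.2]
width: 0.0003
```

```bash
python3 - <<'E'
from h import *
s=get_state();print(s["t"],s["eef_pos"],s["force"])
t=grab_frame("top");cv2.imwrite("pics/top12.png",t)
cv2.imwrite("pics/top12c.png",cv2.resize(t[150:235,325:430],None,fx=6,fy=6,interpolation=cv2.INTER_CUBIC))
im=grab_frame("side");cv2.imwrite("pics/side12.png",im)
E
```

```text
18.85 [ 0.32984793 -0.58979869  0.23987788] [-0.60660225  0.00489414  0.22682323]
```

View pics/top12c.png

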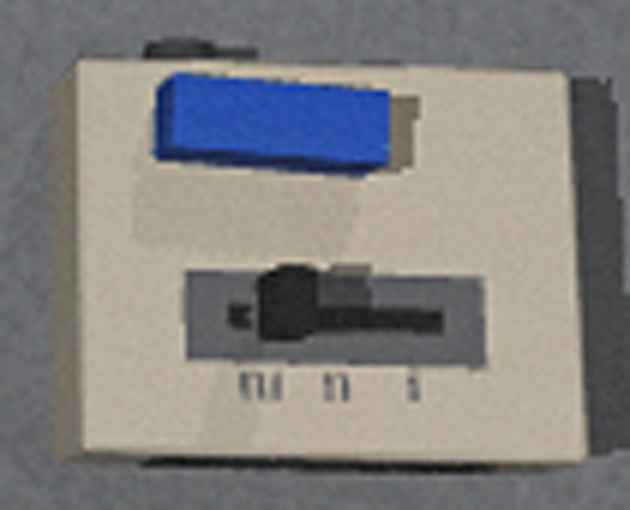

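View pics/top12.png

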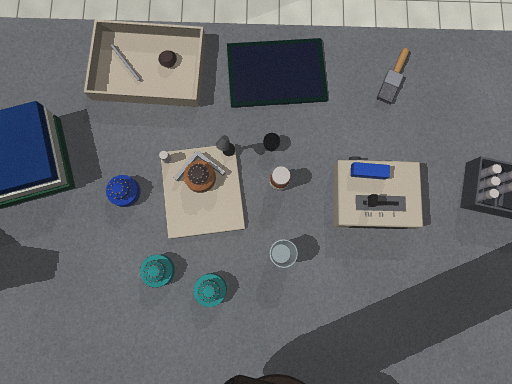

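View pics/side12.png

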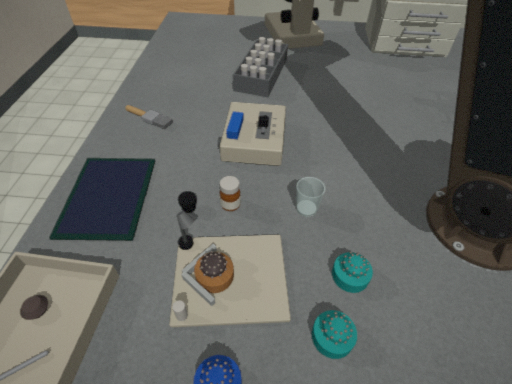

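```bash
python3 - <<'E'
from h import *
def cap(f,n,roi):
    im=cv2.imread(f);x0,y0,x1,y1=roi
    return im[y0:y1,x0:x1].max(2)<45, x0,y0
for f,n,roi in [("pics/top0.png","top",(355,190,412,212)),("pics/top12.png","top",(355,190,412,212))]:
    m,x0,y0=cap(f,n,roi)
    m=m.astype(np.uint8); m=cv2.morphologyEx(m,cv2.MORPH_OPEN,np.ones((6,6)))
    x,y,w,h=cv2.boundingRect(m);u=(x0+x+(w-1)/2,y0+y+(h-1)/2);print(f,u,w,h,onz(n,u,.098))
for f in ["pics/side0.png","pics/side12.png"]:
    m,x0,y0=cap(f,"side",(245,95,285,140)); m=cv2.morphologyEx(m.astype(np.uint8),cv2.MORPH_OPEN,np.ones((5,5)))
    x,y,w,h=cv2.boundingRect(m);u=(x0+x+(w-1)/2,y0+y+(h-1)/2);print(f,u,w,h,onz("side",u,.095))
E
```

```text
pics/top0.png (397.5, 201.5) 6 8 [ 0.51151308 -0.26107224]
pics/top12.png (354.5, 189.5) 0 0 [ 0.53707003 -0.16480055]
pics/side0.png (265.0, 108.0) 7 9 [ 0.51533794 -0.25974994]
pics/side12.png (263.0, 121.5) 9 10 [ 0.51599433 -0.20059723]
```

```bash
python3 - <<'E'
from station import *
print(job_done())
E
```

```text
the job is handed in; nothing more can be done
None
```

I pushed the specimen home in the vee stop, then slid the lever past half light to the full-light stop. Both were done with the fingertips only, and the hand finished clear. The job was handed in at about 19 s.

- **Specimen:** it stopped hard at about 11 N, nearly straight along the push. After I let go, both views showed the mount touching both walls. Its measured centre is (0.576, 0.195) against an expected seat of (0.576, 0.194).
- **Lever:** the push ended at a hard stop of about 29 N. The side camera measured 59 mm of cap travel, and the lever stayed there after I let go. The top picture by eye gives about 58 mm. The automatic top-view check of the final cap position found nothing, so that view gives no second precise figure.
- **Other things:** they look unmoved in the last top and side pictures. I compared these by eye and did not measure them.

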